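# Shut the yellow feed hopper's slide gate

## Robot

A 6-joint arm with a two-finger parallel gripper is mounted at the origin on the work surface. World frame = base frame: x ahead of the robot, y to its left, z up, the work surface at z = 0. Lengths are in mm, angles in rad, forces in N, time in s.
With the tool pointing down it reaches from about 275 to 725 mm from the base axis. Payload 5.6 kg.
Tool frame: the origin (TCP) lies midway between the tips of the shut fingers; the grasp point (between the pads) lies 19 mm behind it; z points along the fingers, y is the line along which they close (so a half turn about z gives the same grasp; the last joint's range is limited). The gripper opens to 85 mm and grips with 20 to 120 N. Pads are 22 mm wide; open, the fingers measure 114 mm over their backs; the gripper's body (76 mm by 85 mm) begins 54 mm behind the grasp point. The pads swing forward as they close: fully open they stand 13 mm farther back than shut.
Start: joints at [1.434, 0.255, 0.108, 0, -1.424, -0.285], TCP at [225.145, 501.799, 231.283] pointing down, gripper open.
Joint ranges: [-2.95, 2.95], [-1.21, 1.97], [-1.09, 1.5], [-2.87, 1.71], [-2.94, -0.07], [-3.05, 3.05]. Speed limits (rad/s): [2.57, 2.57, 3.14, 3.14, 3.14, 3.14].

## Interface

Orientations are given as a unit quaternion [w, x, y, z].
In Python, from rig import read_state, get_image, camera_info, job_done, look_for gives the robot as it stands.
- The arm moves only by the tool jog_arm, never from a script. Its argument "plan" is a list of rows, each a list of 7 numbers: the shift along the tool's x, y, z in units of 7.5 cm (1.0 is 7.5 cm), then the turn, a rotation vector about the tool's x, y, z in units of 90 degrees (1.0 is 90 degrees), then the finger opening in mm, from 0 to 85.4. In form: [[tx, ty, tz, ax, ay, az, gripper], ...]. A call has 1 to 10 rows; each row shifts and turns the commanded pose from where the row before left it, along the tool's axes as they then stand; what a row does not reach is not made up. A row lasts 1/10 s, in which the tool goes at most 50 mm and 8.59 degrees, less where a joint would pass 70% of its speed; a pose out of reach is approached as far as the arm can. A call with a number of a shift or a turn outside -1 to 1 is refused whole. A call with a gripper value outside its range is refused whole. The fingers move at their own pace and stop on an object; "grip_force" is the grip in N (left out, the last holds). Time passes only in rows, so rows that do not move let the fingers close. It gives the time, the measured TCP pose, the force, the opening and the grip force at its end, in the units of the state.
- read_state(): the state, without advancing time (a new reading comes with each control period).
- get_image(name): name is "side" or "top"; returns (picture, depth): 420x560x3 uint8, red, green, blue; 420x560 float32, mm along the optical axis (not along the pixel's ray), 0 where there is no reading.
- camera_info(name): a dict with "fx", "fy", "cx", "cy" (pixels), "world_from_camera" (4x4, takes a point from camera to world coordinates). Camera axes: x right, y down, z forward; pixel columns grow to the right and rows downward; lengths in mm; the calibration is good to about 2 mm. A picture is of the moment at which its call begins. camera_info takes no time and is no camera call.
- job_done(): hands the job in; it is judged then, once.
Trained networks look in the newest picture that a camera, given by its name, has taken for a name from the list of things; names that differ only in an ending like _2 or _b are one class to them, and where a whole thing is asked for, a point or a joint stands for the part that bears it (a point fixed in the world has none). Each returns a list of dicts, best first, with "confidence" (0 to 1); they miss things now and then, are a little off and sometimes report something else, mostly with a low value. They report only what shows in the picture. A call takes as long as a camera call.
- look_for(query, camera): "xy" ([column, row] in pixels, amid what is visible of it).
The state is a dict: "clock": time; "joint_positions": joint angles; "qd": joint speeds; "joint_efforts": joint torques, N m; "eef_pos": TCP position; "ee_rot": TCP orientation; "ft_force": force on the tool from outside, world axes, zero at the start; "torque": the same for the moment, N m; "gripper_width": finger opening in mm; "grip_force": force on a finger pad.
Only numpy, scipy, OpenCV 4.12 (cv2) and the standard library are available. Lean on these libraries where they do the work, as an engineer would, in place of code of your own. Each camera call takes 0.05 s, during which the arm holds its last target. There are 200 camera calls.

## Task

The yellow feed hopper is to be refilled, but its slide gate is still open. Push that gate fully shut until the spring catch clicks in behind it, and leave the red hopper's gate open as it is.

Things in the scene. Friction and masses are not known exactly. Their poses are not given: they have to be found in the camera images.
- yellow_grip (a point): centre of the yellow gate's grip: an upright yellow plate 40 mm wide (x), 12 mm thick (y), spanning 106 to 166 mm above the table. Its y axis points level, away from the hopper; pushing it along -y shuts the gate. The space on its +y side is free down to 109 mm above the table. Shut, it is 140 mm from the axis of its hopper, a yellow funnel 132 mm across and 230 mm high, bolted down.
- yellow_gate (a joint): how far the yellow hopper's sliding steel gate, which carries the grip, is open, in m: 0 is shut with the catch engaged; it starts 0.035 to 0.05 open and grows towards the grip's +y. The slide rubs with about 4 N; from 0.024 the catch adds about 4 N; it drops in at 0.001; a hard stop lies at -0.004.
- yellow_catch (a joint): lift of the spring catch pin (black button, on a steel post and arm up to 175 mm high, 75 mm from the shut grip towards the hopper), in m: 0 is down; the gate's ramped lug lifts it by 0.008 in passing, then it springs down to 0 behind the lug and holds the gate shut. It works by itself; it need not be touched.
- red_grip (a point): centre of the red gate's grip: an upright red plate 40 mm wide (x), 12 mm thick (y), spanning 106 to 166 mm above the table. It is on the gate of the red hopper, a copy of the yellow one standing beside it, with its y axis likewise away from its hopper. Also open; to be left as it is.

How it is judged:
By the outcome, as a careful person would: the job done as asked, in the order asked, and still so for the second after the job is handed in, with the robot touching nothing.
It also fails if it takes over 32 s, if anything falls off the work surface, if the arm or the gripper's body presses on something with over 40 N, if the wrist force passes 120 N, or if a joint passes its speed limit or range.

## Working session

There is one attempt and no reset: what is moved stays moved. The work goes in short steps, Python scripts to look and compute and a tool call to move; the robot and the scene stay as the last step left them, time stands still between calls to the robot, and variables do not carry over. Pictures are saved under pics/ and viewed, at most 10 in all, crops included, and the job is handed in when it is done.

Besides the shell and the picture viewer there is one more tool, called after "Request:" as name(argument=value, ...), one argument or row to a line, values as JSON. jog_arm: Moves the arm, as the interface text tells. Shifts and turns lie within -1 to 1; 1 stands for 7.5 cm of shift or 90 degrees of turn. Its arguments: {"type":"object","properties":{"plan":{"type":"array"},"grip_force":{"type":"number"}},"required":["plan"]}

```bash
mkdir -p pics; cat > h.py <<'E'
import numpy as np,cv2
from rig import *
def cloud(n,d):
    c=camera_info(n);v,u=np.mgrid[:420,:560]
    p=np.stack([(u-c["cx"])/c["fx"]*d,(v-c["cy"])/c["fy"]*d,d,np.ones_like(d)],-1)
    return (p@np.array(c["world_from_camera"]).T)[...,:3]
E
python3 - <<'E'
from h import *
ims=[]
for n in("side","top"):
    im,d=get_image(n);P=cloud(n,d);ims.append(im);np.save(n+".npy",P);cv2.imwrite(f"pics/{n}1.png",im[...,::-1])
    print(n,np.round(camera_info(n)["world_from_camera"],2).tolist())
    for q in("yellow_grip","red_grip","yellow_catch"):
        for r in look_for(q,n)[:2]:
            u,v=map(int,r["xy"]);print(q,r,P[v,u].round())
s=read_state();print(s["ee_rot"],s["eef_pos"],s["clock"])
E
```

```text
side [[-0.99, -0.12, 0.1, 399.54], [-0.16, 0.79, -0.59, 606.34], [-0.0, -0.6, -0.8, 926.98], [0.0, 0.0, 0.0, 1.0]]
yellow_grip {'xy': [262.8, 319.2], 'confidence': 0.92} [501. 286. 107.]
red_grip {'xy': [294.8, 151.8], 'confidence': 0.59} [ 506. -199.  105.]
top [[0.02, -0.99, 0.11, 396.01], [-1.0, -0.02, -0.0, -4.19], [0.01, -0.11, -0.99, 1056.25], [0.0, 0.0, 0.0, 1.0]]
yellow_grip {'xy': [137.8, 201.8], 'confidence': 0.85} [509. 293. 104.]
red_grip {'xy': [373.9, 209.8], 'confidence': 0.95} [ 503. -203.  106.]
red_grip {'xy': [141.1, 204.7], 'confidence': 0.56} [503. 284. 107.]
[ 1.25643689e-04  9.77842472e-01 -2.09342027e-01 -2.24012836e-05] [225.09579197 501.7415185  231.16264046] 0.4
```

View pics/side1.png

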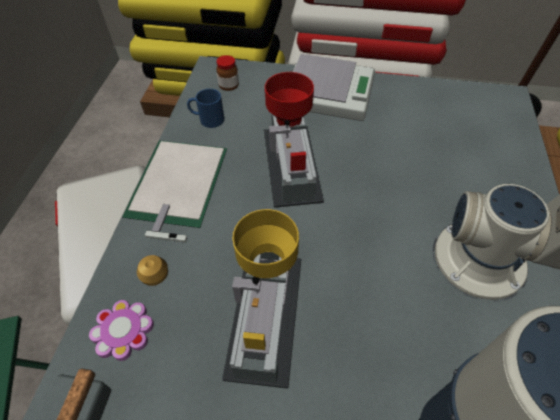

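View pics/top1.png

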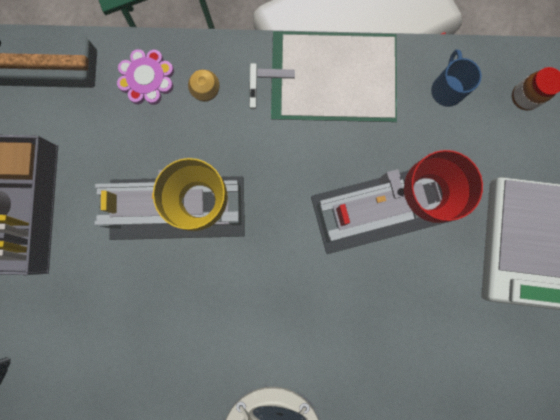

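Side: the yellow grip is at about (255,342) and its funnel at (266,240). Top: grip at about (106,201), funnel rim at (190,193). The network's hits landed on the slide instead of the plate, so I'll locate the grip by colour.

```bash
python3 - <<'E'
from h import *
for n in("side","top"):
    P=np.load(n+".npy");im=cv2.imread(f"pics/{n}1.png");h=cv2.cvtColor(im,cv2.COLOR_BGR2HSV)
    m=(abs(h[...,0].astype(int)-24)<7)&(h[...,1]>150)
    k,l,st,c=cv2.connectedComponentsWithStats(m.astype(np.uint8))
    for i in range(1,k):
        if st[i,4]<40: continue
        q=P[l==i];q=q[(q[:,2]>60)&(q[:,2]<260)]
        if len(q)<30: continue
        print(n,c[i].round(),st[i],"med",np.median(q,0).round(),"p3",np.percentile(q,3,0).round(),"p97",np.percentile(q,97,0).round())
        if st[i,4]<1200:
            t=q[q[:,2]>157];print(" top face",len(t),t.mean(0).round(1),t.min(0).round(),t.max(0).round())
            (cx,cy),wh,a=cv2.minAreaRect(t[:,:2].astype(np.float32));print(cx,cy,wh,a)
        else:
            t=q[q[:,2]>222];e=cv2.minEnclosingCircle(t[:,:2].astype(np.float32));print(" rim",e)
E
```

```text
side [266. 242.] [ 233  210   65   68 3282] med [518. 132. 185.] p3 [454. 100. 126.] p97 [574. 228. 231.]
 rim ((513.0557250976562, 164.0808868408203), 66.21018981933594)
side [153. 270.] [138 256  29  28 520] med [786. 176.  63.] p3 [769. 158.  60.] p97 [810. 200.  67.]<stdin>:12: RuntimeWarning: Mean of empty slice.
  ret = um.true_divide(
Traceback (most recent call last):
ValueError: zero-size array to reduction operation minimum which has no identity
```

```bash
python3 - <<'E'
from h import *
for n in("side","top"):
    P=np.load(n+".npy");im=cv2.imread(f"pics/{n}1.png");h=cv2.cvtColor(im,cv2.COLOR_BGR2HSV)
    m=(abs(h[...,0].astype(int)-25)<8)&(h[...,1]>130)
    q=P[m&(P[...,2]>100)&(P[...,2]<250)]
    t=q[q[:,2]>222];print(n,"rim",cv2.minEnclosingCircle(t[:,:2].astype(np.float32)))
    g=q[(np.hypot(q[:,0]-513,q[:,1]-164)>120)&(np.hypot(q[:,0]-513,q[:,1]-164)<240)]
    print("grip",len(g),np.median(g,0),g.min(0),g.max(0))
    t=g[g[:,2]>158];print("top",len(t),t.mean(0),t.min(0),t.max(0),cv2.minAreaRect(t[:,:2].astype(np.float32)))
    f=g[(g[:,2]<158)&(g[:,2]>115)]
    if len(f)>20: print("face",len(f),f.mean(0),np.polyfit(f[:,0],f[:,1],1))
from scipy.spatial.transform import Rotation as R
s=read_state();w=s["ee_rot"];print(R.from_quat([*w[1:],w[0]]).as_matrix().round(3))
E
```

```text
side rim ((512.7733764648438, 163.36546325683594), 66.73210906982422)
grip 295 [502.49679671 347.52825755 156.7103808 ] [483.9806342  337.84441227 113.59686336] [521.28806966 349.83819201 171.34881899]
top 143 [502.87118633 344.27819387 166.12180128] [484.51294482 337.84441227 158.30217216] [521.28806966 349.48587157 171.34881899] ((502.9161682128906, 343.46368408203125), (36.598289489746094, 11.148453712463379), 1.7172433137893677)
face 149 [502.03002567 347.97706572 136.94504123] [6.06832355e-02 3.17512259e+02]
top rim ((511.06756591796875, 160.97640991210938), 65.86255645751953)
grip 127 [502.72386004 338.66231683 165.72204703] [483.14028652 333.02297775 138.35235464] [520.88800736 345.62694369 170.38953579]
top 126 [502.46243187 338.99180615 165.33605459] [483.14028652 333.02297775 158.49787512] [520.88800736 345.62694369 170.38953579] ((502.05316162109375, 339.5281982421875), (38.10201644897461, 11.64380931854248), 2.5428271293640137)
[[ 0.912 -0.409 -0.   ]
 [-0.409 -0.912 -0.   ]
 [ 0.     0.    -1.   ]]
```

Request:
jog_arm(
  plan=[
    [0.44, -0.01, 0, 0, 0, 0, 0],
    [0.44, -0.01, 0, 0, 0, 0, 0],
    [0.44, -0.01, 0, 0, 0, 0, 0],
    [0.44, -0.01, 0, 0, 0, 0, 0],
    [0.44, -0.01, 0, 0, 0, 0, 0],
    [0.44, -0.01, 0, 0, 0, 0, 0],
    [0.44, -0.01, 0, 0, 0, 0, 0],
    [0.44, -0.01, 0, 0, 0, 0, 0],
    [0.44, -0.01, 0, 0, 0, 0, 0],
    [0, 0, 0, 0, 0, 0, 0],
  ],
)

```text
clock: 1.4
eef_pos: [501.8, 384.3, 230.3]
ee_rot: [0.001, 0.977, -0.211, 0.0]
ft_force: [-0.5, 0.6, 0.2]
gripper_width: -0.2
grip_force: 0.0
```

Request:
jog_arm(
  plan=[
    [0, 0, 0, 0, 0, 0.09, 0],
    [0, 0, 0, 0, 0, 0.09, 0],
    [0, 0, 0, 0, 0, 0.09, 0],
    [0, 0, 0, 0, 0, 0.09, 0],
    [0, 0, 0, 0, 0, 0.09, 0],
    [0, 0, 0, 0, 0, 0.09, 0],
    [0, 0, 0, 0, 0, 0.09, 0],
    [0, 0, 0, 0, 0, 0.07, 0],
    [0, 0, 0, 0, 0, 0, 0],
    [0, 0, 0, 0, 0, 0, 0],
  ],
)

```text
clock: 2.4
eef_pos: [498.6, 386.5, 231.3]
ee_rot: [0.0, 0.726, -0.688, -0.0]
ft_force: [-0.2, 0.2, 0.2]
gripper_width: -0.3
grip_force: 0.0
```

```bash
cat > st.py <<'E'
from h import *
from scipy.spatial.transform import Rotation as R
s=read_state();w=s["ee_rot"];M=R.from_quat([*w[1:],w[0]]).as_matrix();print(M.round(3),s["clock"],s["eef_pos"],s["ft_force"],s["gripper_width"])
d=np.array([500.1,385.9,231])-s["eef_pos"];print(M.T@d/75)
E
python3 st.py
```

```text
[[ 0.053 -0.999 -0.   ]
 [-0.999 -0.053  0.   ]
 [-0.     0.    -1.   ]] 2.4 [498.63135637 386.54379304 231.27485104] [-0.2118391   0.22711271  0.21348902] -0.3390845373622767
[ 0.00960452 -0.01910247  0.00366246]
```

Request:
jog_arm(
  plan=[
    [0, -0.02, 0.2, 0, 0, 0, 0],
    [0, 0, 0.2, 0, 0, 0, 0],
    [0, 0, 0.2, 0, 0, 0, 0],
    [0, 0, 0.2, 0, 0, 0, 0],
    [0, 0, 0.2, 0, 0, 0, 0],
    [0, 0, 0.2, 0, 0, 0, 0],
    [0, 0, 0.2, 0, 0, 0, 0],
    [0, 0, 0, 0, 0, 0, 0],
    [0, 0, 0, 0, 0, 0, 0],
  ],
)

```text
clock: 3.3
eef_pos: [500.5, 386.5, 126.6]
ee_rot: [0.0, 0.725, -0.689, 0.0]
ft_force: [0.3, 0.4, 1.4]
gripper_width: -0.2
grip_force: 0.0
```

```bash
python3 st.py; python3 - <<'E'
from h import *
a=get_image("side")[0][180:400,150:400];b=get_image("top")[0][100:300,40:290]
cv2.imwrite("pics/c2.png",cv2.resize(np.hstack([a[:200],b]),None,fx=1.6,fy=1.6)[...,::-1])
E
```

```text
[[ 0.051 -0.999  0.   ]
 [-0.999 -0.051 -0.   ]
 [ 0.    -0.    -1.   ]] 3.3 [500.45368751 386.46694623 126.64637256] [0.26210075 0.38367322 1.39526493] -0.1529646241890827
[ 0.00781891  0.00476621 -1.39138009]
```

View pics/c2.png

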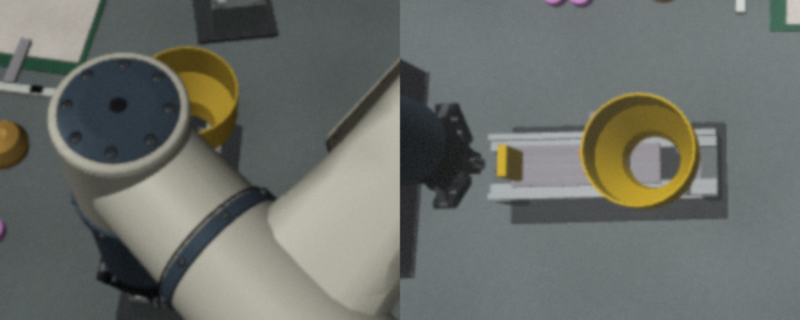

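In the crop's top-view half, the shut fingers at about (475,162) line up with the grip at (508,162), with free space between them. The arm blocks the side view. Now I'll push.

Request:
jog_arm(
  plan=[
    [0.1, 0, 0, 0, 0, 0, 0],
    [0.1, 0, 0, 0, 0, 0, 0],
    [0.1, 0, 0, 0, 0, 0, 0],
    [0.05, 0, 0, 0, 0, 0, 0],
    [0.05, 0, 0, 0, 0, 0, 0],
    [0.05, 0, 0, 0, 0, 0, 0],
    [0.05, 0, 0, 0, 0, 0, 0],
    [0, 0, 0, 0, 0, 0, 0],
  ],
)

```text
clock: 4.2
eef_pos: [502.4, 348.9, 126.6]
ee_rot: [-0.0, 0.724, -0.689, 0.0]
ft_force: [-0.4, 3.0, 1.3]
gripper_width: 0.1
grip_force: 0.0
```

Request:
jog_arm(
  plan=[
    [0.05, 0, 0, 0, 0, 0, 0],
    [0.05, 0, 0, 0, 0, 0, 0],
    [0.05, 0, 0, 0, 0, 0, 0],
    [0.05, 0, 0, 0, 0, 0, 0],
    [0, 0, 0, 0, 0, 0, 0],
  ],
)

```text
clock: 4.7
eef_pos: [503.1, 336.7, 126.6]
ee_rot: [-0.002, 0.725, -0.689, -0.001]
ft_force: [-0.8, 9.8, 0.4]
gripper_width: -0.1
grip_force: 0.0
```

```bash
python3 st.py; python3 - <<'E'
from h import *
b=get_image("top")[0][120:280,40:290]
cv2.imwrite("pics/c3.png",cv2.resize(b,None,fx=3,fy=3)[...,::-1])
E
```

```text
[[ 0.05  -0.999  0.001]
 [-0.999 -0.05   0.005]
 [-0.005 -0.002 -1.   ]] 4.7 [503.0589687  336.70201758 126.62772979] [-0.84476375  9.75170075  0.41273288] -0.10182724928239101
[-0.66418899  0.00415954 -1.38828229]
```

View pics/c3.png

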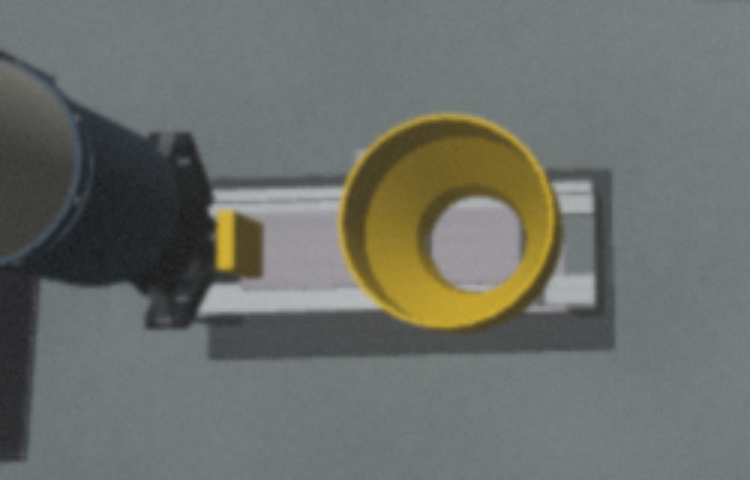

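Top view: the fingers touch the grip at about (235,245), and the gate has moved towards the funnel with force around 10 N. I'll go on in small steps.

Request:
jog_arm(
  plan=[
    [0.04, 0, 0, 0, 0, 0, 0],
    [0.04, 0, 0, 0, 0, 0, 0],
    [0.04, 0, 0, 0, 0, 0, 0],
    [0, 0, 0, 0, 0, 0, 0],
  ],
)

```text
clock: 5.15
eef_pos: [503.8, 325.8, 127.1]
ee_rot: [-0.001, 0.725, -0.689, 0.0]
ft_force: [-2.0, 3.2, 3.2]
gripper_width: 0.1
grip_force: 0.5
```

Request:
jog_arm(
  plan=[
    [0.04, 0, 0, 0, 0, 0, 0],
    [0.04, 0, 0, 0, 0, 0, 0],
    [0, 0, 0, 0, 0, 0, 0],
  ],
)

```text
clock: 5.45
eef_pos: [504.2, 318.6, 127.1]
ee_rot: [-0.001, 0.724, -0.689, 0.0]
ft_force: [-0.3, 2.6, 5.7]
gripper_width: -0.2
grip_force: 1.5
```

Request:
jog_arm(
  plan=[
    [0.03, 0, 0, 0, 0, 0, 0],
    [0, 0, 0, 0, 0, 0, 0],
  ],
)

```text
clock: 5.65
eef_pos: [504.3, 316.6, 127.1]
ee_rot: [-0.001, 0.724, -0.689, 0.0]
ft_force: [-1.0, 2.7, 5.2]
gripper_width: -0.1
grip_force: 1.7
```

Request:
jog_arm(
  plan=[
    [0.02, 0, 0, 0, 0, 0, 0],
    [0, 0, 0, 0, 0, 0, 0],
  ],
)

```text
clock: 5.85
eef_pos: [504.4, 315.2, 127.1]
ee_rot: [-0.001, 0.724, -0.689, 0.0]
ft_force: [-1.2, 2.9, 6.0]
gripper_width: -0.3
grip_force: 1.8
```

```bash
python3 st.py; python3 - <<'E'
from h import *
im,d=get_image("top");P=cloud("top",d)
h=cv2.cvtColor(im,cv2.COLOR_RGB2HSV);m=(abs(h[...,0].astype(int)-25)<8)&(h[...,1]>130)
q=P[m&(P[...,2]>158)&(P[...,2]<180)];q=q[(q[:,1]>270)&(q[:,1]<360)&(abs(q[:,0]-503)<40)]
print(len(q),q.mean(0),q.min(0),q.max(0))
cv2.imwrite("pics/c4.png",cv2.resize(im[120:280,40:290],None,fx=3,fy=3)[...,::-1])
E
```

```text
[[ 0.049 -0.999  0.001]
 [-0.999 -0.049  0.001]
 [-0.    -0.001 -1.   ]] 5.85 [504.41262216 315.15940559 127.10637707] [-1.19403424  2.90911318  5.98410703] -0.25719166892030854
[-0.94555734  0.00896823 -1.38481096]
144 [503.93672501 296.04615991 165.81221725] [485.60202838 288.98049129 158.62518688] [523.66315246 304.10373735 175.29317437]
```

View pics/c4.png

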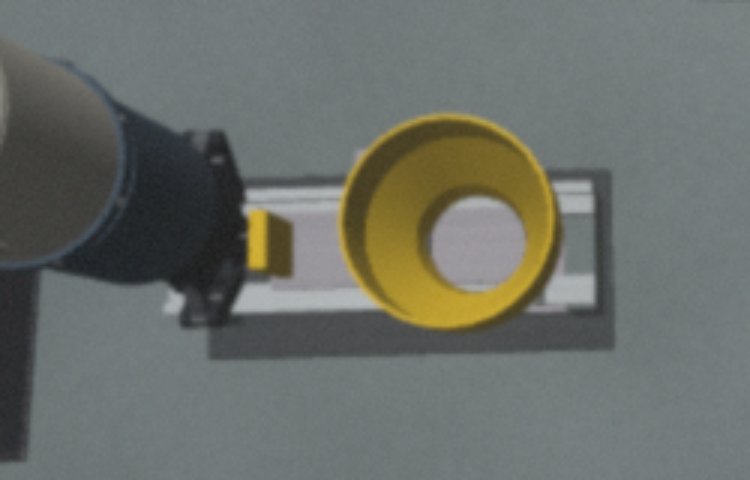

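The grip top is now at y≈296, about 43 mm travelled and near shut. Force is still low, so I'll creep on to the hard stop.

Request:
jog_arm(
  plan=[
    [0.02, 0, 0, 0, 0, 0, 0],
    [0, 0, 0, 0, 0, 0, 0],
  ],
)

```text
clock: 6.1
eef_pos: [504.4, 315.0, 127.2]
ee_rot: [-0.002, 0.724, -0.689, -0.0]
ft_force: [-2.0, 7.1, 5.5]
gripper_width: -0.1
grip_force: 3.1
```

Request:
jog_arm(
  plan=[
    [0.02, 0, 0, 0, 0, 0, 0],
    [0, 0, 0, 0, 0, 0, 0],
  ],
)

```text
clock: 6.3
eef_pos: [504.5, 315.0, 127.2]
ee_rot: [-0.003, 0.725, -0.689, -0.001]
ft_force: [-1.6, 10.5, 5.0]
gripper_width: -0.0
grip_force: 5.6
```

Request:
jog_arm(
  plan=[
    [0.03, 0, 0, 0, 0, 0, 0],
    [0.03, 0, 0, 0, 0, 0, 0],
    [0, 0, 0, 0, 0, 0, 0],
  ],
)

```text
clock: 6.6
eef_pos: [504.6, 314.9, 127.4]
ee_rot: [-0.006, 0.725, -0.689, -0.003]
ft_force: [-4.0, 22.7, 3.5]
gripper_width: 0.1
grip_force: 11.5
```

The arm stalls at 22.7 N with no motion, so that is the hard stop. I'll back off, rise and check.

Request:
jog_arm(
  plan=[
    [-0.08, 0, 0, 0, 0, 0, 0],
    [-0.15, 0, 0, 0, 0, 0, 0],
    [-0.25, 0, 0, 0, 0, 0, 0],
    [-0.25, 0, 0, 0, 0, 0, 0],
    [-0.25, 0, -0.1, 0, 0, 0, 0],
    [0, 0, -0.4, 0, 0, 0, 0],
    [0, 0, -0.4, 0, 0, 0, 0],
    [0, 0, -0.4, 0, 0, 0, 0],
    [0, 0, 0, 0, 0, 0, 0],
  ],
)

```text
clock: 7.5
eef_pos: [502.2, 383.1, 228.3]
ee_rot: [-0.004, 0.725, -0.689, 0.001]
ft_force: [1.0, 0.7, 1.0]
gripper_width: 0.1
grip_force: 0.0
```

Request:
jog_arm(
  plan=[
    [0, 0.44, 0, 0, 0, 0, 0],
    [0, 0.44, 0, 0, 0, 0, 0],
    [-0.2, 0.44, 0, 0, 0, 0, 0],
    [-0.2, 0.44, 0, 0, 0, 0, 0],
    [-0.2, 0.44, 0, 0, 0, 0, 0],
    [-0.2, 0.44, 0, 0, 0, 0, 0],
    [0, 0.44, 0, 0, 0, 0, 0],
    [0, 0.44, 0, 0, 0, 0, 0],
    [0, 0, 0, 0, 0, 0, 0],
  ],
)

```text
clock: 8.4
eef_pos: [230.8, 428.3, 223.4]
ee_rot: [0.001, 0.726, -0.688, -0.0]
ft_force: [0.3, -0.0, 0.2]
gripper_width: 0.3
grip_force: 0.0
```

```bash
python3 st.py; python3 - <<'E'
from h import *
for n in("side","top"):
    im,d=get_image(n);P=cloud(n,d)
    h=cv2.cvtColor(im,cv2.COLOR_RGB2HSV);m=(abs(h[...,0].astype(int)-25)<8)&(h[...,1]>130)
    q=P[m&(P[...,2]>158)&(P[...,2]<180)];q=q[(q[:,1]>270)&(q[:,1]<360)&(abs(q[:,0]-503)<40)]
    print(n,len(q),q.mean(0),q.min(0),q.max(0))
    if n=="side":cv2.imwrite("pics/c5.png",cv2.resize(im[190:390,180:350],None,fx=3,fy=3,interpolation=cv2.INTER_CUBIC)[...,::-1])
E
```

```text
[[ 0.053 -0.999 -0.001]
 [-0.999 -0.053 -0.001]
 [ 0.001  0.001 -1.   ]] 8.4 [230.76156497 428.31410789 223.36825071] [ 0.33269732 -0.02187351  0.23551699] 0.30186461387277247
[ 0.75507089 -3.55605489 -0.10525223]
side 131 [505.12691664 300.9045779  165.90328238] [487.12417517 293.5890852  158.56737329] [523.90579529 305.72364224 170.1861051 ]
top 130 [504.00904981 295.62423307 165.27367841] [485.8136506  290.13605545 158.3414601 ] [523.9328299  302.88243266 170.03867945]
```

View pics/c5.png

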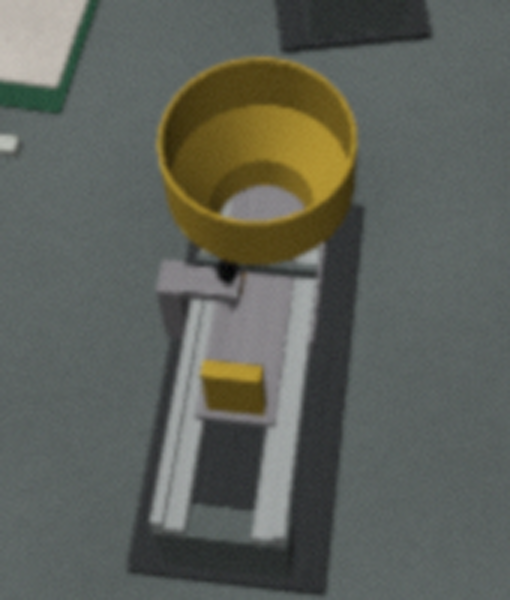

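The side crop shows the yellow grip at (233,388), moved up to the funnel, with the lug hidden under the catch arm and the black button down at (228,270). It travelled about 43 mm in both cameras and stayed there after release. The robot is clear.

```bash
python3 -c "
from rig import *
print(job_done())"
```

```text
the job is handed in; nothing more can be done
None
```

The yellow gate is pushed shut to its hard stop, about 43 mm of travel, with the catch button down and the gate holding after release; the arm is clear, the red gate was not touched, and the job is handed in.

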